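# Load the sample carrier by cap colour

### The arm

A 7-joint arm with a two-finger parallel gripper is mounted at the origin on a cart in front of the work surface, level with it; the furniture and walls round the work are solid. World frame = base frame: x ahead of the robot, y to its left, z up, the work surface at z = 0. Lengths are in m, angles in rad, forces in N, time in s.
With the tool pointing down it reaches from about 0.425 to 0.925 m from the base axis. Payload 6.8 kg.
Tool frame: the origin (TCP) lies at the very end of the fingers, on their centre line; the grasp point (between the pads) lies 19 mm behind it; z points along the fingers, y is the line along which they close (so a half turn about z gives the same grasp; the last joint's range is limited). The gripper opens to 85 mm and grips with 20 to 120 N. Pads are 22 mm wide; open, the fingers measure 114 mm over their backs; the gripper's body (76 mm by 85 mm) begins 54 mm behind the grasp point. The pads swing forward as they close: fully open they stand 13 mm farther back than shut.
Start: joints at [1.002, 0.477, 0.022, 1.555, -0.011, 1.109, -0.083], TCP at [0.3, -0.605, 0.231] pointing down, gripper open.
Joint ranges: [-2.96, 2.96], [-0.34, 2.1], [-1.41, 1.46], [0.24, 2.44], [-1.37, 4.51], [0.17, 1.92], [-2.96, 2.96]. Speed limits (rad/s): [2.39, 2.39, 3.14, 3.14, 3.14, 3.14, 3.14].

### API

Orientations are given as a unit quaternion [w, x, y, z].
In Python, from station import * gives the robot as it stands.
- The arm moves only by the tool jog_arm, never from a script. Its argument "moves" is one flat list of numbers, 7 for each row, row after row: the shift along the tool's x, y, z normalised to -1 to 1, where 1 is 20 mm, then the turn, a rotation vector about the tool's x, y, z normalised to -1 to 1, where 1 is 4 degrees, then the opening, from 0 (shut) to 1 (fully open). In form: [x, y, z, rx, ry, rz, claw, x, y, z, rx, ry, rz, claw, ...]. A call has exactly 8 rows; each row shifts and turns the commanded pose from where the row before left it, along the tool's axes as they then stand; what a row does not reach is not made up. A row lasts 1/12 s, in which the tool goes at most 41.7 mm and 7.16 degrees, less where a joint would pass 70% of its speed; a pose out of reach is approached as far as the arm can. A call with a number of a shift or a turn outside -1 to 1 is refused whole. A call with a gripper value outside its range is refused whole. The fingers move at their own pace and stop on an object; "grip_force" is the grip in N (left out, the last holds). Time passes only in rows, so rows that do not move let the fingers close, or fill a call up. It gives the time, the measured TCP pose, the force, the opening and the grip force at its end, in the units of the state.
- get_obs(): the state, without advancing time (a new reading comes with each control period).
- read_camera(name): name is "side" or "top"; returns a dict with "color" (420x560x3 uint8, blue, green, red), "fx", "fy", "cx", "cy" (pixels), "rvec" (rotation vector, rad) and "tvec" (3), from world to camera coordinates, as OpenCV has them. Camera axes: x right, y down, z forward; pixel columns grow to the right and rows downward; lengths in m; the calibration is good to about 2 mm. A picture is of the moment at which its call begins. There is no depth.
- hand_in(): hands the job in; it is judged then, once.
The state is a dict: "t": time; "q": joint angles; "joint_vel": joint speeds; "joint_torque": joint torques, N m; "eef_pos": TCP position; "tool_rot": TCP orientation; "contact_force": force on the tool from outside, world axes, zero at the start; "torque": the same for the moment, N m; "gripper_width": opening from 0.0 (shut) to 1.0 (fully open); "grasp_force": force on a finger pad.
Only numpy, scipy, OpenCV 4.12 (cv2) and the standard library are available. Lean on these libraries where they do the work, as an engineer would, in place of code of your own. Each camera call takes 0.05 s, during which the arm holds its last target. There are 200 camera calls.

### The job

Gather the four amber vials with coloured caps into the carrier: stand each one upright on the floor of the cup of its own cap's colour. The two vials with plain white caps do not belong, so leave them standing where they are, and knock no vial over.

Things in the scene. Friction and masses are not known exactly. Their poses are not given: they have to be found in the camera images.
- vial_red: Loose amber glass vial with a red screw cap, round, 27 mm in diameter and 65 mm tall with its cap (cap: top 18 mm, 26 mm across), standing upright, about 30 g. Origin: centre of its underside; z up along its axis. Grip it from above round the body, with the pads 20 to 54 mm above its underside, not by the top of the cap.
- vial_yellow: Loose amber glass vial with a yellow screw cap, round, 27 mm in diameter and 65 mm tall with its cap (cap: top 18 mm, 26 mm across), standing upright, about 30 g. Origin: centre of its underside; z up along its axis. Grip it from above round the body, with the pads 20 to 54 mm above its underside, not by the top of the cap.
- vial_green: Loose amber glass vial with a green screw cap, round, 27 mm in diameter and 65 mm tall with its cap (cap: top 18 mm, 26 mm across), standing upright, about 30 g. Origin: centre of its underside; z up along its axis. Grip it from above round the body, with the pads 20 to 54 mm above its underside, not by the top of the cap.
- vial_blue: Loose amber glass vial with a blue screw cap, round, 27 mm in diameter and 65 mm tall with its cap (cap: top 18 mm, 26 mm across), standing upright, about 30 g. Origin: centre of its underside; z up along its axis. Grip it from above round the body, with the pads 20 to 54 mm above its underside, not by the top of the cap.
- cup_red: Open square red cup, in a grey carrier, all fixed: 50 mm wide, 44 mm inside, 20 mm tall, floor 4 mm thick. Origin: centre of its underside, 6 mm above the worktop (a vial in it stands 10 mm, its rim 26 mm above the worktop). The four cups stand in one row along their own y axis, 52 mm apart, colours in any order. Carrier 64 x 224 mm, rim 12 mm high, bow grips 24 mm beyond its ends.
- cup_yellow: Open square yellow cup, in a grey carrier, all fixed: 50 mm wide, 44 mm inside, 20 mm tall, floor 4 mm thick. Origin: centre of its underside, 6 mm above the worktop (a vial in it stands 10 mm, its rim 26 mm above the worktop). The four cups stand in one row along their own y axis, 52 mm apart, colours in any order. Carrier 64 x 224 mm, rim 12 mm high, bow grips 24 mm beyond its ends.
- cup_green: Open square green cup, in a grey carrier, all fixed: 50 mm wide, 44 mm inside, 20 mm tall, floor 4 mm thick. Origin: centre of its underside, 6 mm above the worktop (a vial in it stands 10 mm, its rim 26 mm above the worktop). The four cups stand in one row along their own y axis, 52 mm apart, colours in any order. Carrier 64 x 224 mm, rim 12 mm high, bow grips 24 mm beyond its ends.
- cup_blue: Open square blue cup, in a grey carrier, all fixed: 50 mm wide, 44 mm inside, 20 mm tall, floor 4 mm thick. Origin: centre of its underside, 6 mm above the worktop (a vial in it stands 10 mm, its rim 26 mm above the worktop). The four cups stand in one row along their own y axis, 52 mm apart, colours in any order. Carrier 64 x 224 mm, rim 12 mm high, bow grips 24 mm beyond its ends.
- vial_white_a: Loose amber vial of the same shape and size as the coloured ones but with a plain white cap: does not belong in the carrier and must stay standing where it is. Origin: centre of its underside; z up. Two lab jacks stand behind the free front strip, from x = 0.49 m on: the left one 0.22 m high, the right one about 0.1 m.
- vial_white_b: Loose amber vial of the same shape and size as the coloured ones but with a plain white cap: does not belong in the carrier and must stay standing where it is. Origin: centre of its underside; z up. Two lab jacks stand behind the free front strip, from x = 0.49 m on: the left one 0.22 m high, the right one about 0.1 m.
There are look-alikes about, which are no part of the job. What is shaped like the vial_white_a but pink is not meant.

How it is judged:
At the end, for the whole second after the job is handed in: Each coloured-cap vial stands upright (within 0.15 rad) and at rest on the floor of the cup of its colour (axis within 15 mm of the cup's centre, underside within 4 mm of the cup floor); both white-capped vials still stand upright within 20 mm of where they were (horizontal distance between vial_red and cup_red below 0.015 m and z of vial_red in the frame of cup_red between 0 and 0.008 m and angle between each of vial_red, vial_yellow, vial_green, vial_blue, vial_white_a, vial_white_b's own z axis and vertical below 0.15 rad and linear speed of each of vial_red, vial_yellow, vial_green, vial_blue below 0.02 m/s and horizontal distance between vial_yellow and cup_yellow below 0.015 m and z of vial_yellow in the frame of cup_yellow between 0 and 0.008 m and horizontal distance between vial_green and cup_green below 0.015 m and z of vial_green in the frame of cup_green between 0 and 0.008 m and horizontal distance between vial_blue and cup_blue below 0.015 m and z of vial_blue in the frame of cup_blue between 0 and 0.008 m and distance of each of vial_white_a, vial_white_b from where it was at the start of the episode below 0.02 m); the robot touches nothing.
It fails at once if a vial is knocked over or laid down (tilted by more than 1 rad) (angle between any of vial_red, vial_yellow, vial_green, vial_blue, vial_white_a, vial_white_b's own z axis and vertical above 1 rad).
It fails at once if a white-capped vial is carried or pushed more than 30 mm from its place (distance of any of vial_white_a, vial_white_b from where it was at the start of the episode above 0.03 m).
It also fails if it takes over 128 s, if anything falls off the work surface, if the arm or the gripper's body presses on something with over 40 N, if the wrist force passes 120 N, or if a joint passes its speed limit or range.

## Working session

There is one attempt and no reset: what is moved stays moved. The work goes in short steps, Python scripts to look and compute and a tool call to move; the robot and the scene stay as the last step left them, time stands still between calls to the robot, and variables do not carry over. Pictures are saved under pics/ and viewed, at most 14 in all, crops included, and the job is handed in when it is done.

Besides the shell and the picture viewer there is one more tool, called as name(argument=value, ...) on one line, values as JSON. jog_arm: Moves the arm, as the interface text tells. Scaled input: -1 to 1 covers 20 mm each way for a shift and 4 degrees each way for a turn. Its arguments: {"type":"object","properties":{"moves":{"type":"array"},"grip_force":{"type":"number"}},"required":["moves"]}

```bash
ls; mkdir -p pics
python3 - <<'E'
from station import *
import cv2
for n in ("side","top"):
    c=read_camera(n); cv2.imwrite(f"pics/{n}0.png",c["color"])
    R=cv2.Rodrigues(np.array(c["rvec"],float))[0] if 'np' in globals() else __import__('cv2').Rodrigues(__import__('numpy').array(c["rvec"],float))[0]
    print(n,c["fx"],c["cx"],c["cy"],(-R.T@c["tvec"]).round(3),R.round(3).tolist())
print(get_obs())
E
```

```text
pics
side 504.6333668371171 287.5343654243064 209.17040806333466 [ 0.304 -1.248  0.556] [[0.986, -0.167, -0.026], [-0.087, -0.372, -0.924], [0.145, 0.913, -0.381]]
top 430.03873266803294 277.320076759106 216.20131174678215 [ 0.282 -0.042  1.266] [[0.075, -0.997, -0.004], [-0.977, -0.073, -0.201], [0.2, 0.019, -0.98]]
{'t': 0.1, 'q': array([ 1.00188083,  0.47773167,  0.02236174,  1.55632765, -0.01150781,
        1.10925322, -0.08311646]), 'joint_vel': array([ 0.00086531, -0.0022427 ,  0.00128539, -0.00158822, -0.00214946,
       -0.00028935, -0.00112055]), 'joint_torque': array([ 4.45871367e-03, -5.97758067e+01,  1.61375351e+00, -2.81953347e+01,
        1.28751813e-02,  4.97459143e-03,  3.84910749e-06]), 'eef_pos': array([ 0.29991622, -0.60414484,  0.23042427]), 'tool_rot': array([-7.59232502e-04,  9.73574946e-01,  2.28366352e-01, -2.38266245e-04]), 'contact_force': array([0.3956429 , 1.10086093, 0.08197495]), 'torque': array([ 0.02002264,  0.01161989, -0.03060764]), 'grasp_force': 0.0, 'gripper_width': 1.0045756385959521}
```

View pics/side0.png

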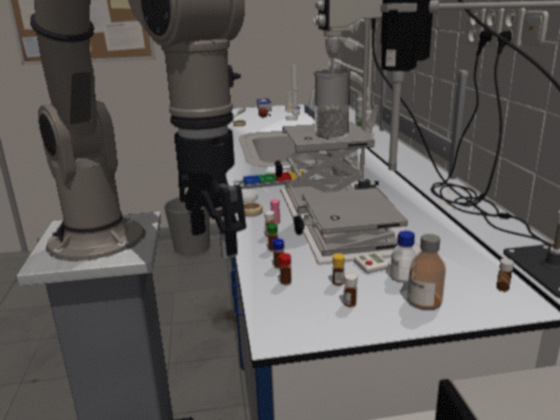

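View pics/top0.png

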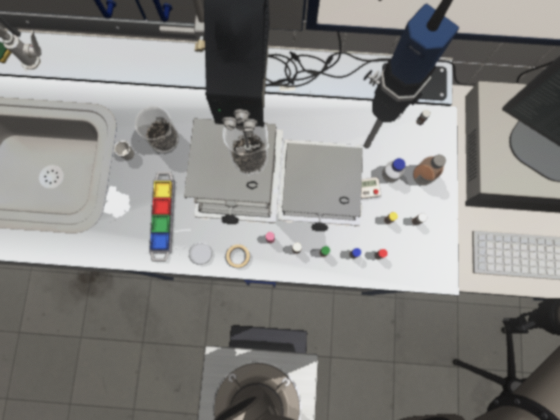

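Side view: pink (275,210), white (270,218), green (272,230), blue (279,246), red (286,260), yellow (338,262), white (351,283) and another white (505,268). The cups are at about (250–295,178).
Top view: the caps are pink (270,237), white (297,248), green (325,251), blue (356,253), red (382,254), yellow (392,217), white (419,219), and a white one at the back (424,117). The cups are yellow, red, green and blue at (162,190–242).
Possible mix-ups: the pink vial, the blue-capped bottle (398,165) and the brown bottle (428,170).

```bash
cat > h.py <<'E'
from station import *
import cv2, numpy as np
def cam(n):
    c=read_camera(n); R=cv2.Rodrigues(np.array(c["rvec"],float))[0]; t=np.array(c["tvec"],float).ravel()
    K=np.array([[c["fx"],0,c["cx"]],[0,c["fy"],c["cy"]],[0,0,1.]])
    return c["color"],K,R,t
def ray(C,p):
    _,K,R,t=C; d=R.T@np.linalg.inv(K)@np.array([*p,1.]); return -R.T@t,d
def plane(C,p,z):
    o,d=ray(C,p); return o+d*(z-o[2])/d[2]
def tri(A,pa,B,pb):
    P=[c[1]@np.c_[c[2],c[3]] for c in (A,B)]
    X=cv2.triangulatePoints(P[0],P[1],np.array(pa,float),np.array(pb,float)).ravel(); return X[:3]/X[3]
def proj(C,X):
    p=C[1]@(C[2]@np.array(X,float)+C[3]); return p[:2]/p[2]
HUE={'red':[(0,8),(172,180)],'yellow':[(18,33)],'green':[(45,80)],'blue':[(108,130)],'pink':[(160,175)]}
def blobs(C,col,smin=110,vmin=50,amin=15):
    h=cv2.cvtColor(C[0],cv2.COLOR_BGR2HSV); m=0
    for a,b in HUE[col]: m=m|cv2.inRange(h,(a,smin,vmin),(b,255,255))
    n,_,s,c=cv2.connectedComponentsWithStats(m)
    return [(c[i].round(1).tolist(),s[i].tolist()) for i in range(1,n) if s[i,4]>=amin]
E
python3 - <<'E'
from h import *
S,T=cam("side"),cam("top")
for col in ('red','yellow','green','blue'):
    for n,C in (('S',S),('T',T)):
        print(col,n,[b for b in blobs(C,col) if n=='S' and b[0][1]>165 and b[0][0]>230 or n=='T' and 150<b[0][1]<270])
cv2.imwrite("pics/a.png",np.vstack([cv2.resize(S[0][165:315,230:390],(640,300*2))[:340],cv2.resize(T[0][200:270,260:430],(640,260),interpolation=cv2.INTER_CUBIC)]))
E
```

```text
red S [([283.8, 176.9], [277, 172, 14, 10, 88]), ([275.3, 210.2], [271, 200, 8, 22, 96]), ([283.7, 259.1], [278, 252, 12, 15, 149]), ([368.5, 262.2], [366, 261, 6, 4, 17])]
red T [([161.3, 205.4], [153, 198, 18, 16, 283]), ([382.0, 253.0], [378, 250, 9, 7, 53])]
yellow S [([292.7, 175.1], [289, 171, 8, 9, 39]), ([338.0, 259.4], [333, 253, 11, 14, 142])]
yellow T [([162.4, 188.6], [154, 181, 18, 16, 276]), ([392.3, 216.3], [389, 213, 8, 8, 48])]
green S [([267.4, 178.1], [260, 175, 16, 8, 104]), ([271.7, 227.8], [267, 223, 10, 11, 80])]
green T [([160.3, 223.9], [152, 217, 17, 15, 233]), ([325.1, 250.0], [322, 247, 7, 7, 32])]
blue S [([251.2, 179.6], [244, 175, 16, 10, 115]), ([405.8, 238.5], [398, 231, 16, 16, 209]), ([277.5, 243.7], [273, 238, 11, 12, 109]), ([233.0, 270.7], [231, 267, 5, 10, 23]), ([235.4, 296.8], [232, 278, 11, 38, 120]), ([265.0, 392.1], [257, 367, 16, 53, 475])]
blue T [([398.5, 164.0], [393, 159, 11, 11, 90]), ([159.3, 240.7], [151, 233, 18, 17, 292]), ([355.9, 252.3], [352, 249, 8, 8, 47])]
```

View pics/a.png

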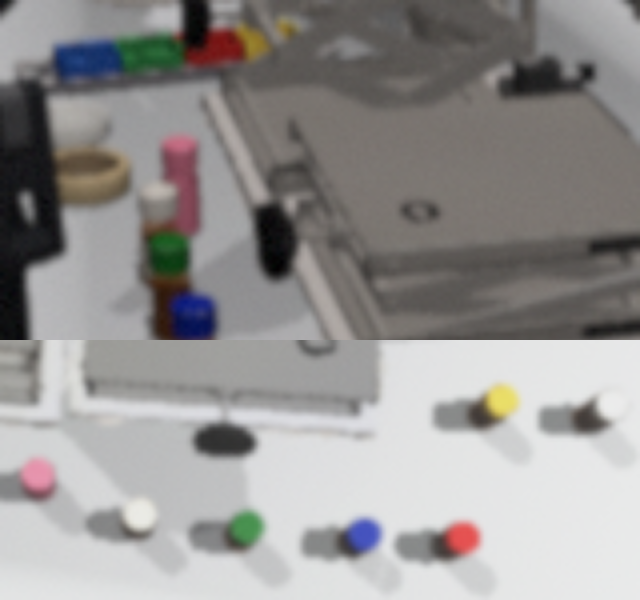

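Run:
```python
from h import *
S,T=cam("side"),cam("top")
V={'red':((283.7,259.1),(382,253)),'yellow':((338,259.4),(392.3,216.3)),'green':((271.7,227.8),(325.1,250)),'blue':((277.5,243.7),(355.9,252.3))}
for k,(s,t) in V.items():
    print(k,'tri',tri(S,s,T,t).round(4),'T@.061',plane(T,t,.061).round(4),'S@.056',plane(S,s,.056).round(4))
for n,t in (('white1',(297,247)),('white2',(418.5,217.5)),('pink',(270,236))): print(n,plane(T,t,.061).round(4))
P=[]
h=cv2.cvtColor(T[0],cv2.COLOR_BGR2HSV)
for k,s,t in (('yellow',(292.7,175.1),(162.4,188.6)),('red',(283.8,176.9),(161.3,205.4)),('green',(267.4,178.1),(160.3,223.9)),('blue',(251.2,179.6),(159.3,240.7))):
    p=plane(T,t,.022);P.append(p); print(k,'cup tri',tri(S,s,T,t).round(4),'T',p.round(4))
P=np.array(P);print(np.linalg.norm(np.diff(P,axis=0),axis=1))
# coloured area outline of whole row
m=cv2.inRange(h,(0,90,50),(180,255,255));m[:,:145]=0;m[:,178:]=0;m[:172]=0;m[260:]=0
r=cv2.minAreaRect(cv2.findNonZero(m));print(r);b=cv2.boxPoints(r);c=[plane(T,q,.026) for q in b];print(np.round(c,4),np.mean(c,0))
```

```text
red tri [ 0.4425 -0.3207  0.057 ] T@.061 [ 0.4444 -0.3201  0.061 ] S@.056 [ 0.441  -0.3192  0.056 ]
yellow tri [ 0.5515 -0.3473  0.0575] T@.061 [ 0.5518 -0.3466  0.061 ] S@.056 [ 0.5515 -0.3448  0.056 ]
green tri [ 0.4394 -0.1605  0.0579] T@.061 [ 0.4409 -0.1604  0.061 ] S@.056 [ 0.4384 -0.1566  0.056 ]
blue tri [ 0.4399 -0.2474  0.0576] T@.061 [ 0.4409 -0.247   0.061 ] S@.056 [ 0.4392 -0.2443  0.056 ]
white1 [ 0.4435 -0.081   0.061 ]
white2 [ 0.5539 -0.4212  0.061 ]
pink [ 0.4691 -0.0027  0.061 ]
yellow cup tri [0.5841 0.3324 0.0192] T [0.5942 0.3311 0.022 ]
red cup tri [0.5452 0.3299 0.0147] T [0.5427 0.3278 0.022 ]
green cup tri [0.4892 0.325  0.0167] T [0.487  0.3235 0.022 ]
blue cup tri [0.4367 0.3213 0.0174] T [0.4372 0.3199 0.022 ]
[0.05161383 0.05588273 0.04990448]
((160.84014892578125, 214.99095153808594), (18.14077377319336, 68.9085693359375), 3.2396998405456543)
[[0.4109 0.3431 0.026 ]
 [0.6176 0.3593 0.026 ]
 [0.6184 0.3047 0.026 ]
 [0.4119 0.2903 0.026 ]] [0.51469296 0.32432053 0.026     ]
```

Checks: the triangulated cap heights come to about 57 mm, between cap middle and top as expected. The cup row is about 207 mm long (206 expected) at a yaw of 4.3°, and everything is within reach. I'll turn the tool square first.

jog_arm(moves=[0,0,0.5,0,0,0.94,0.6,0,0,0.5,0,0,0.94,0.6,0,0,0.5,0,0,0.94,0.6,0,0,0.5,0,0,0.94,0.6,0,0,0.5,0,0,0.94,0.6,0,0,0,0,0,0.94,0.6,0,0,0,0,0,0.94,0.6,0,0,0,0,0,0,0.6], grip_force=30)

```text
t: 0.97
eef_pos: [0.3002, -0.6044, 0.1809]
tool_rot: [-0.0, 1.0, -0.0, -0.0]
contact_force: [-0.5, -0.3, 0.3]
gripper_width: 0.597
grasp_force: 0.0
```

```bash
cat >> h.py <<'E'
from scipy.spatial.transform import Rotation
def togo(x,y,z):
    o=get_obs(); q=o["tool_rot"]; R=Rotation.from_quat([q[1],q[2],q[3],q[0]])
    D=np.array([[1,0,0],[0,-1,0],[0,0,-1.]])
    print('t',round(o['t'],2),'at',o['eef_pos'].round(4),'units',(R.inv().apply(np.array([x,y,z])-o['eef_pos'])/.02).round(2),'turn',np.degrees((R.inv()*Rotation.from_matrix(D)).as_rotvec()).round(2)/4,'w',round(o['gripper_width'],3),'f',round(o['grasp_force'],1))
E
python3 - <<'E'
from h import *
T=cam("top")
for p in((187,195),(277,125),(277,205),(195,213)):print(p,plane(T,p,.22).round(3))
togo(.444,-.32,.17)
E
```

```text
(187, 195) [0.533 0.208 0.22 ]
(277, 125) [ 0.736 -0.003  0.22 ]
(277, 205) [ 0.524 -0.019  0.22 ]
(195, 213) [0.488 0.183 0.22 ]
t 1.02 at [ 0.3002 -0.6045  0.1811] units [  7.23 -14.21   0.56] turn [-0.0025  0.005   0.04  ] w 0.599 f 0.0
```

jog_arm(moves=[0.48,-0.95,0,0,0,0,0.6,0.48,-0.95,0,0,0,0,0.6,0.48,-0.95,0,0,0,0,0.6,0.48,-0.95,0,0,0,0,0.6,0.48,-0.95,0,0,0,0,0.6,0.48,-0.95,0,0,0,0,0.6,0.48,-0.95,0,0,0,0,0.6,0.48,-0.95,0,0,0,0,0.6])

```text
t: 1.68
eef_pos: [0.3772, -0.4517, 0.1816]
tool_rot: [0.0, 1.0, 0.002, 0.0]
contact_force: [-0.4, -0.2, 0.7]
gripper_width: 0.597
grasp_force: 0.0
```

jog_arm(moves=[0.48,-0.95,0.1,0,0,0,0.6,0.48,-0.95,0.1,0,0,0,0.6,0.48,-0.95,0.1,0,0,0,0.6,0.48,-0.95,0.1,0,0,0,0.6,0.48,-0.95,0.1,0,0,0,0.6,0.48,-0.95,0,0,0,0,0.6,0.48,-0.95,0,0,0,0,0.6,0,0,0,0,0,0,0.6])

```text
t: 2.35
eef_pos: [0.4466, -0.3149, 0.1716]
tool_rot: [-0.001, 1.0, 0.005, 0.001]
contact_force: [0.0, -0.1, -0.4]
gripper_width: 0.597
grasp_force: 0.0
```

Run:
```python
from h import *
togo(.444,-.32,.023)
S=cam("side"); cv2.imwrite("pics/b.png",cv2.resize(S[0][130:320,200:420],(660,570)))
```

```text
t 2.35 at [ 0.4466 -0.3149  0.1716] units [-0.14  0.27  7.43] turn [-0.0275 -0.0225  0.1425] w 0.597 f 0.0
```

View pics/b.png

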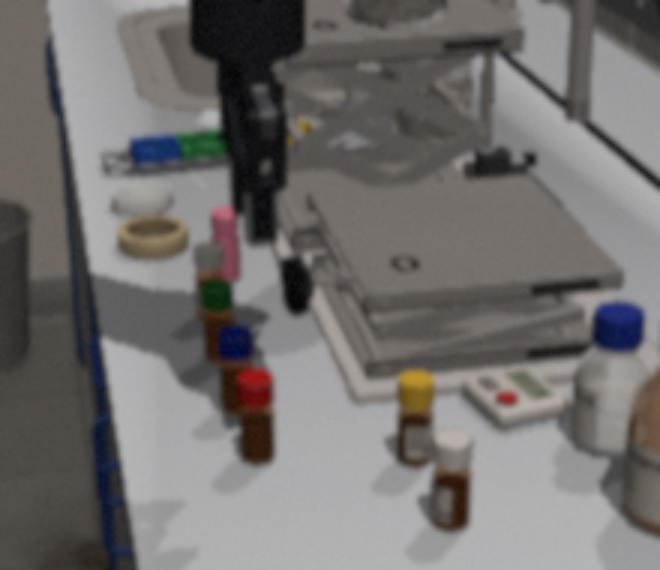

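The crop shows the fingers hanging straight over the red-capped vial (crop 255,390), with everything still standing. Next I'll correct by 5 mm and go down.

jog_arm(moves=[-0.13,0.25,0.4,0,0,0.1,0.6,0,0,1,0,0,0,0.6,0,0,1,0,0,0,0.6,0,0,0.6,0,0,0,0.6,0,0,0,0,0,0,0.6,0,0,0,0,0,0,0.6,0,0,0,0,0,0,0.6,0,0,0,0,0,0,0.6])

```text
t: 3.07
eef_pos: [0.4415, -0.3254, 0.1123]
tool_rot: [0.001, 1.0, -0.003, 0.001]
contact_force: [0.2, -0.4, 0.1]
gripper_width: 0.602
grasp_force: 0.0
```

Run:
```python
from h import *
togo(.444,-.32,.023)
```

```text
t 3.07 at [ 0.4415 -0.3254  0.1123] units [ 0.12 -0.28  4.46] turn [ 0.0175 -0.0225 -0.09  ] w 0.602 f 0.0
```

jog_arm(moves=[0.12,-0.28,0,0,0,-0.1,0.6,0,0,0,0,0,0,0.6,0,0,0.8,0,0,0,0.6,0,0,0.8,0,0,0,0.6,0,0,0.8,0,0,0,0.6,0,0,0.8,0,0,0,0.6,0,0,0.8,0,0,0,0.6,0,0,0.45,0,0,0,0.6])

```text
t: 3.73
eef_pos: [0.4434, -0.3181, 0.0211]
tool_rot: [-0.0, 1.0, 0.001, -0.0]
contact_force: [-0.3, 0.6, -1.0]
gripper_width: 0.602
grasp_force: 0.0
```

jog_arm(moves=[0,0,0,0,0,0,0.6,0,0,0,0,0,0,0.6,0,0,0,0,0,0,0.1,0,0,0,0,0,0,0.1,0,0,0,0,0,0,0.1,0,0,0,0,0,0,0.1,0,0,0,0,0,0,0.1,0,0,0,0,0,0,0.1])

```text
t: 4.4
eef_pos: [0.4444, -0.3193, 0.0234]
tool_rot: [0.0, 1.0, 0.001, 0.001]
contact_force: [0.6, 0.5, 7.1]
gripper_width: 0.298
grasp_force: 29.5
```

Run:
```python
from h import *
togo(.444,-.32,.023); print(get_obs()['contact_force'])
```

```text
t 4.4 at [ 0.4444 -0.3193  0.0234] units [-0.02  0.04  0.02] turn [ 0.0125 -0.025   0.02  ] w 0.298 f 29.5
[0.5570717  0.53797711 7.07847142]
```

jog_arm(moves=[0,0,-0.5,0,0,0,0.1,0,0,-1,0,0,0,0.1,0,0,-1,0,0,0,0.1,0,0,-1,0,0,0,0.1,0,0,-1,0,0,0,0.1,0,0,-1,0,0,0,0.1,0,0,-1,0,0,0,0.1,0,0,-1,0,0,0,0.1])

```text
t: 5.07
eef_pos: [0.4432, -0.3187, 0.174]
tool_rot: [0.0, 1.0, 0.001, 0.0]
contact_force: [0.0, -0.5, -0.1]
gripper_width: 0.301
grasp_force: 29.6
```

jog_arm(moves=[-0.2,-0.5,0,0,0,0,0.1,0,-1,0,0,0,0,0.1,0,-1,0,0,0,0,0.1,0,-1,0,0,0,0,0.1,0,-1,0,0,0,0,0.1,0,-1,0,0,0,0,0.1,0,-1,0,0,0,0,0.1,0,-1,0,0,0,0,0.1])

```text
t: 5.73
eef_pos: [0.4386, -0.1675, 0.1723]
tool_rot: [-0.0, 1.0, 0.001, -0.0]
contact_force: [-0.3, -1.5, -0.1]
gripper_width: 0.298
grasp_force: 29.6
```

Run:
```python
from h import *
togo(.541,.327,.173)
S=cam("side"); cv2.imwrite("pics/c.png",cv2.resize(S[0][100:320,200:420],(560,560)))
```

```text
t 5.73 at [ 0.4386 -0.1675  0.1723] units [  5.16 -24.72  -0.04] turn [-0.      0.0075  0.0225] w 0.298 f 29.6
```

View pics/c.png

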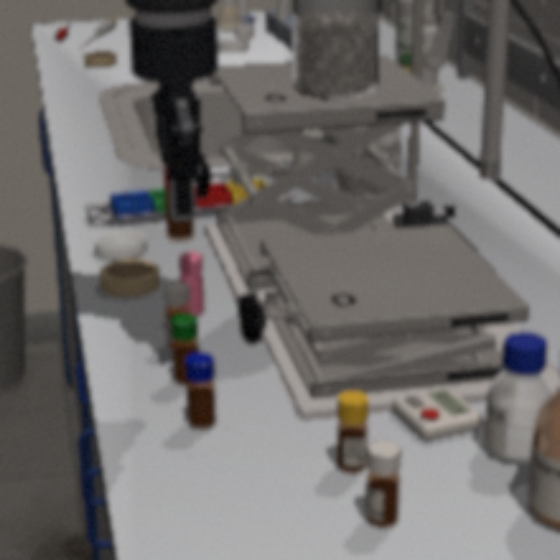

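The red vial (crop 180,220) hangs upright in the fingers, the others are still standing, and the cups are ahead. Carrying on.

jog_arm(moves=[0,-1,0,0,0,0,0.1,0,-1,0,0,0,0,0.1,0,-1,0,0,0,0,0.1,0,-1,0,0,0,0,0.1,0,-1,0,0,0,0,0.1,0,-1,0,0,0,0,0.1,0,-1,0,0,0,0,0.1,0,-1,0,0,0,0,0.1])

```text
t: 6.45
eef_pos: [0.4384, -0.0079, 0.1723]
tool_rot: [0.0, 1.0, 0.001, -0.0]
contact_force: [-0.1, 0.5, -0.2]
gripper_width: 0.297
grasp_force: 29.7
```

jog_arm(moves=[0,-1,0,0,0,0,0.1,0,-1,0,0,0,0,0.1,0,-1,0,0,0,0,0.1,0,-1,0,0,0,0,0.1,0,-1,0,0,0,0,0.1,0,-1,0,0,0,0,0.1,0,-1,0,0,0,0,0.1,0,-1,0,0,0,0,0.1])

```text
t: 7.12
eef_pos: [0.4382, 0.1519, 0.1723]
tool_rot: [0.0, 1.0, 0.001, -0.0]
contact_force: [0.1, -0.1, -1.0]
gripper_width: 0.299
grasp_force: 29.7
```

jog_arm(moves=[0,-1,0,0,0,0,0.1,0,-1,0,0,0,0,0.1,0.5,-1,0,0,0,0,0.1,0.9,-1,0,0,0,0,0.1,0.9,-1,0,0,0,0,0.1,1,-1,0,0,0,0,0.1,1,-1,0,0,0,0,0.1,0.9,-0.8,0,0,0,0,0.1])

```text
t: 7.78
eef_pos: [0.5431, 0.3087, 0.1722]
tool_rot: [0.0, 1.0, 0.001, -0.0]
contact_force: [0.5, 1.0, 0.3]
gripper_width: 0.299
grasp_force: 29.7
```

jog_arm(moves=[0,0,0.3,0,0,0,0.1,0,0,0.8,0,0,0,0.1,0,0,0.8,0,0,0,0.1,0,0,0.8,0,0,0,0.1,0,0,0.3,0,0,0,0.1,0,0,0,0,0,0,0.1,0,0,0,0,0,0,0.1,0,0,0,0,0,0,0.1])

```text
t: 8.45
eef_pos: [0.5431, 0.3076, 0.1134]
tool_rot: [-0.0, 1.0, 0.001, 0.001]
contact_force: [0.4, -0.1, -0.5]
gripper_width: 0.299
grasp_force: 29.7
```

Run:
```python
from h import *
togo(.541,.327,.034)
T=cam("top"); S=cam("side")
cv2.imwrite("pics/d.png",np.hstack([cv2.resize(T[0][160:270,120:230],(400,400)),cv2.resize(S[0][120:210,220:310],(400,400))]))
```

```text
t 8.45 at [0.5431 0.3076 0.1134] units [-0.11 -0.97  3.97] turn [-0.01   -0.0175  0.02  ] w 0.299 f 29.7
```

View pics/d.png

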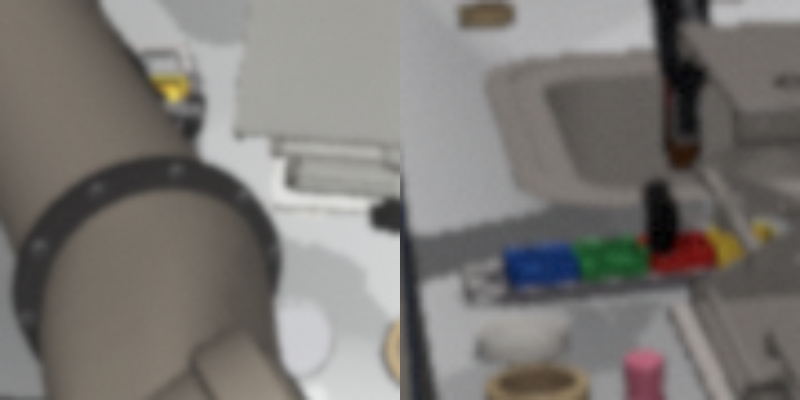

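The top view is blocked by the arm. In the side view the vial hangs at (680,150) above the row, with the red cup at (685,250). It is one row short in y, so I'll correct that and lower.

jog_arm(moves=[-0.1,-0.97,0,0,0,0,0.1,0,0,0,0,0,0,0.1,0,0,0,0,0,0,0.1,0,0,0.8,0,0,0,0.1,0,0,0.8,0,0,0,0.1,0,0,0.8,0,0,0,0.1,0,0,0.6,0,0,0,0.1,0,0,0.4,0,0,0,0.1])

```text
t: 9.22
eef_pos: [0.5404, 0.3255, 0.043]
tool_rot: [0.001, 1.0, 0.0, -0.001]
contact_force: [0.9, -1.8, -0.1]
gripper_width: 0.301
grasp_force: 29.7
```

jog_arm(moves=[0,0,0.3,0,0,0,0.1,0,0,0.2,0,0,0,0.1,0,0,0,0,0,0,0.1,0,0,0,0,0,0,0.1,0,0,0,0,0,0,0.1,0,0,0,0,0,0,0.1,0,0,0,0,0,0,0.1,0,0,0,0,0,0,0.1])

```text
t: 9.88
eef_pos: [0.5409, 0.3269, 0.0347]
tool_rot: [-0.0, 1.0, 0.001, 0.0]
contact_force: [0.0, 0.0, -0.1]
gripper_width: 0.296
grasp_force: 29.7
```

Run:
```python
from h import *
togo(.541,.327,.034);print(get_obs()['contact_force'])
```

```text
t 9.88 at [0.5409 0.3269 0.0347] units [ 0.01 -0.01  0.03] turn [-0.005  -0.0075  0.02  ] w 0.296 f 29.7
[ 0.02536589  0.03558312 -0.10257774]
```

jog_arm(moves=[0,0,0.03,0,0,0,0.1,0,0,0,0,0,0,0.6,0,0,0,0,0,0,0.6,0,0,0,0,0,0,0.6,0,0,0,0,0,0,0.6,0,0,-0.3,0,0,0,0.6,0,0,-0.6,0,0,0,0.6,0,0,-1,0,0,0,0.6])

```text
t: 10.55
eef_pos: [0.5396, 0.326, 0.0712]
tool_rot: [0.001, 1.0, 0.001, -0.001]
contact_force: [0.6, 1.6, 0.7]
gripper_width: 0.601
grasp_force: 0.0
```

jog_arm(moves=[0,0,-1,0,0,0,0.6,0,0,-1,0,0,0,0.6,0,0,-1,0,0,0,0.6,-0.3,0,-1,0,0,0,0.6,-1,0,-1,0,0,0,0.6,-1,0,0,0,0,0,0.6,-1,0,0,0,0,0,0.6,-1,0,0,0,0,0,0.6])

```text
t: 11.22
eef_pos: [0.4542, 0.3269, 0.1735]
tool_rot: [-0.001, 1.0, 0.001, 0.001]
contact_force: [-0.7, -0.0, -0.7]
gripper_width: 0.596
grasp_force: 0.0
```

Run:
```python
from h import *
togo(.441,-.247,.17)
S=cam("side")
cv2.imwrite("pics/e.png",cv2.resize(S[0][140:210,230:320],(720,560)))
```

```text
t 11.22 at [0.4542 0.3269 0.1735] units [-0.69 28.69  0.14] turn [-0.02   -0.0275  0.0175] w 0.596 f 0.0
```

View pics/e.png

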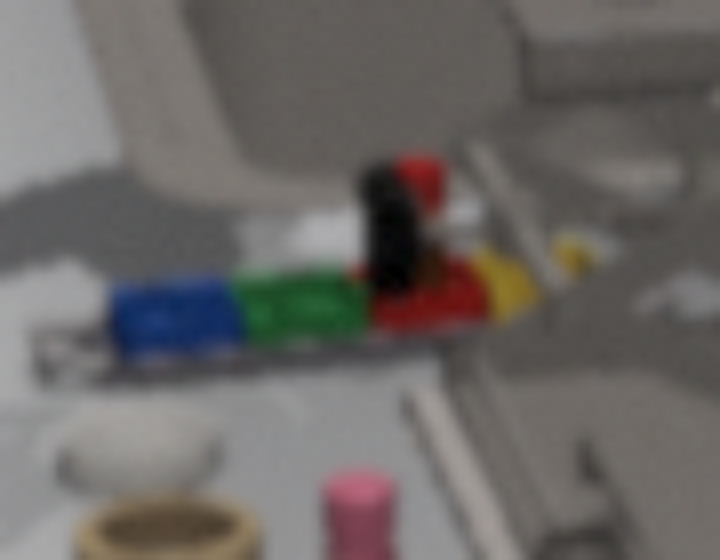

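The red vial stands upright in the red cup (cap at crop 420,185, partly behind the jack knob). Blue is next.

jog_arm(moves=[-0.6,1,0,0,0,0,0.6,0,1,0,0,0,0,0.6,0,1,0,0,0,0,0.6,0,1,0,0,0,0,0.6,0,1,0,0,0,0,0.6,0,1,0,0,0,0,0.6,0,1,0,0,0,0,0.6,0,1,0,0,0,0,0.6])

```text
t: 11.93
eef_pos: [0.4432, 0.1658, 0.1729]
tool_rot: [-0.0, 1.0, 0.001, 0.001]
contact_force: [-0.0, -0.0, -0.4]
gripper_width: 0.598
grasp_force: 0.0
```

jog_arm(moves=[0,1,0,0,0,0,0.6,0,1,0,0,0,0,0.6,0,1,0,0,0,0,0.6,0,1,0,0,0,0,0.6,0,1,0,0,0,0,0.6,0,1,0,0,0,0,0.6,0,1,0,0,0,0,0.6,0,1,0,0,0,0,0.6])

```text
t: 12.6
eef_pos: [0.4434, 0.0057, 0.1728]
tool_rot: [-0.0, 1.0, 0.001, 0.001]
contact_force: [0.1, 0.6, -0.1]
gripper_width: 0.599
grasp_force: 0.0
```

jog_arm(moves=[0,1,0,0,0,0,0.6,0,1,0,0,0,0,0.6,0,1,0,0,0,0,0.6,0,1,0,0,0,0,0.6,0,1,0,0,0,0,0.6,0,1,0,0,0,0,0.6,0,1,0,0,0,0,0.6,0,1,0,0,0,0,0.6])

```text
t: 13.27
eef_pos: [0.4437, -0.1544, 0.1729]
tool_rot: [0.0, 1.0, 0.001, 0.001]
contact_force: [0.7, 0.4, 0.2]
gripper_width: 0.598
grasp_force: 0.0
```

jog_arm(moves=[0,1,0,0,0,0,0.6,0,1,0,0,0,0,0.6,0,1,0,0,0,0,0.6,0,1,0,0,0,0,0.6,0,0.7,0,0,0,0,0.6,0,0,0.8,0,0,0,0.6,0,0,0.8,0,0,0,0.6,0,0,0,0,0,0,0.6])

```text
t: 13.93
eef_pos: [0.4421, -0.247, 0.1384]
tool_rot: [-0.001, 1.0, 0.001, -0.001]
contact_force: [0.0, 1.4, -0.0]
gripper_width: 0.6
grasp_force: 0.0
```

jog_arm(moves=[0,0,0,0,0,0,0.6,0,0,0,0,0,0,0.6,0,0,0,0,0,0,0.6,0,0,0,0,0,0,0.6,0,0,0,0,0,0,0.6,0,0,0,0,0,0,0.6,0,0,0,0,0,0,0.6,0,0,0,0,0,0,0.6])

```text
t: 14.6
eef_pos: [0.4435, -0.2474, 0.1398]
tool_rot: [0.0, 1.0, 0.001, 0.0]
contact_force: [-0.8, -0.1, -0.7]
gripper_width: 0.603
grasp_force: 0.0
```

Run:
```python
from h import *
togo(.441,-.247,.023)
S=cam("side"); print(blobs(S,'blue')); print(proj(S,(.441,-.247,.056)))
```

```text
t 14.6 at [ 0.4435 -0.2474  0.1398] units [-0.13 -0.02  5.84] turn [ 0.     -0.0025  0.0225] w 0.603 f 0.0
[([251.2, 179.6], [244, 175, 16, 10, 114]), ([405.7, 238.5], [398, 231, 16, 16, 208]), ([277.9, 243.9], [273, 239, 11, 11, 107]), ([231.6, 250.4], [230, 241, 5, 18, 47]), ([233.1, 270.5], [231, 267, 5, 9, 19]), ([234.4, 285.1], [232, 281, 7, 8, 32]), ([235.9, 296.9], [233, 293, 8, 10, 29]), ([238.0, 311.7], [235, 306, 9, 9, 28]), ([262.9, 387.8], [259, 384, 10, 8, 23])]
[278.48445033 244.13716561]
```

Blue is unmoved. Go down, grip and lift.

jog_arm(moves=[-0.1,0,0.8,0,0,0,0.6,0,0,0.8,0,0,0,0.6,0,0,0.8,0,0,0,0.6,0,0,0.8,0,0,0,0.6,0,0,0.8,0,0,0,0.6,0,0,0.8,0,0,0,0.6,0,0,0.6,0,0,0,0.6,0,0,0.4,0,0,0,0.6])

```text
t: 15.32
eef_pos: [0.4409, -0.2472, 0.0224]
tool_rot: [-0.0, 1.0, 0.001, -0.001]
contact_force: [1.0, -0.9, 0.5]
gripper_width: 0.602
grasp_force: 0.0
```

jog_arm(moves=[0,0,0,0,0,0,0.6,0,0,0,0,0,0,0.6,0,0,0,0,0,0,0.1,0,0,0,0,0,0,0.1,0,0,0,0,0,0,0.1,0,0,0,0,0,0,0.1,0,0,0,0,0,0,0.1,0,0,0,0,0,0,0.1])

```text
t: 15.98
eef_pos: [0.4422, -0.2477, 0.0245]
tool_rot: [0.0, 1.0, 0.001, 0.001]
contact_force: [-0.6, -0.1, 7.0]
gripper_width: 0.295
grasp_force: 29.7
```

Run:
```python
from h import *
togo(.441,-.247,.023)
```

```text
t 15.98 at [ 0.4422 -0.2477  0.0245] units [-0.06 -0.04  0.08] turn [ 0.01   -0.0225  0.02  ] w 0.295 f 29.7
```

jog_arm(moves=[0,0,-0.5,0,0,0,0.1,0,0,-1,0,0,0,0.1,0,0,-1,0,0,0,0.1,0,0,-1,0,0,0,0.1,0,0,-1,0,0,0,0.1,0,0,-1,0,0,0,0.1,0,0,-1,0,0,0,0.1,-0.2,-0.5,-1,0,0,0,0.1])

```text
t: 16.65
eef_pos: [0.4376, -0.2389, 0.1755]
tool_rot: [0.001, 1.0, -0.0, 0.001]
contact_force: [0.3, -0.8, -0.3]
gripper_width: 0.3
grasp_force: 29.6
```

jog_arm(moves=[0,-1,0,0,0,0,0.1,0,-1,0,0,0,0,0.1,0,-1,0,0,0,0,0.1,0,-1,0,0,0,0,0.1,0,-1,0,0,0,0,0.1,0,-1,0,0,0,0,0.1,0,-1,0,0,0,0,0.1,0,-1,0,0,0,0,0.1])

```text
t: 17.32
eef_pos: [0.4368, -0.0765, 0.1743]
tool_rot: [0.0, 1.0, 0.001, 0.0]
contact_force: [1.0, -0.2, 0.4]
gripper_width: 0.297
grasp_force: 29.6
```

jog_arm(moves=[0,-1,0,0,0,0,0.1,0,-1,0,0,0,0,0.1,0,-1,0,0,0,0,0.1,0,-1,0,0,0,0,0.1,0,-1,0,0,0,0,0.1,0,-1,0,0,0,0,0.1,0,-1,0,0,0,0,0.1,0,-1,0,0,0,0,0.1])

```text
t: 17.98
eef_pos: [0.4366, 0.0833, 0.1742]
tool_rot: [0.0, 1.0, 0.001, 0.0]
contact_force: [-0.0, -0.5, 0.0]
gripper_width: 0.299
grasp_force: 29.6
```

jog_arm(moves=[0,-1,0,0,0,0,0.1,0,-1,0,0,0,0,0.1,0,-1,0,0,0,0,0.1,0,-1,0,0,0,0,0.1,0,-1,0,0,0,0,0.1,0,-1,0,0,0,0,0.1,0,-1,0,0,0,0,0.1,0,-1,0,0,0,0,0.1])

```text
t: 18.65
eef_pos: [0.4366, 0.2432, 0.1743]
tool_rot: [0.0, 1.0, 0.001, 0.0]
contact_force: [-0.7, -0.5, -0.7]
gripper_width: 0.299
grasp_force: 29.6
```

jog_arm(moves=[0,-1,0,0,0,0,0.1,0,-1,0,0,0,0,0.1,0,-1,0,0,0,0,0.1,0,-0.8,0,0,0,0,0.1,0,0,0.8,0,0,0,0.1,0,0,0.8,0,0,0,0.1,0,0,0.8,0,0,0,0.1,0,0,0,0,0,0,0.1])

```text
t: 19.32
eef_pos: [0.435, 0.3169, 0.1234]
tool_rot: [0.002, 1.0, 0.001, -0.002]
contact_force: [-0.3, -0.6, -0.7]
gripper_width: 0.3
grasp_force: 29.6
```

jog_arm(moves=[0,0,0,0,0,0,0.1,0,0,0,0,0,0,0.1,0,0,0,0,0,0,0.1,0,0,0,0,0,0,0.1,0,0,0,0,0,0,0.1,0,0,0,0,0,0,0.1,0,0,0,0,0,0,0.1,0,0,0,0,0,0,0.1])

```text
t: 19.98
eef_pos: [0.4367, 0.3186, 0.1258]
tool_rot: [-0.0, 1.0, 0.001, 0.0]
contact_force: [-0.7, 0.0, -1.1]
gripper_width: 0.294
grasp_force: 29.6
```

Run:
```python
from h import *
togo(.437,.319,.035)
S=cam("side");T=cam("top")
cv2.imwrite("pics/f.png",np.hstack([cv2.resize(S[0][100:240,220:320],(400,560)),cv2.resize(T[0][160:260,120:190],(392,560))]))
```

```text
t 19.98 at [0.4367 0.3186 0.1258] units [ 0.01 -0.02  4.54] turn [-0.     -0.0025  0.02  ] w 0.294 f 29.6
```

View pics/f.png

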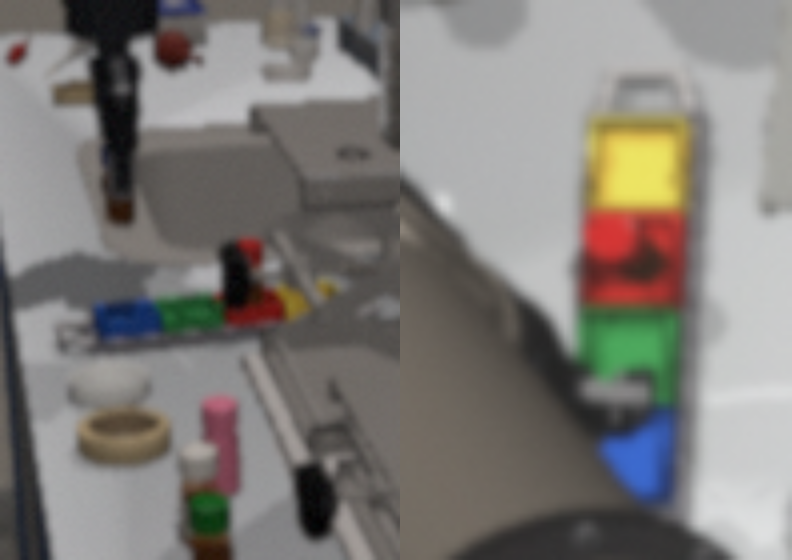

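The red vial sits inside the red cup (its cap at top-view crop 612,240, displaced only by parallax), and the blue vial hangs over the blue cup. Lowering.

jog_arm(moves=[0,0,0.8,0,0,0,0.1,0,0,0.8,0,0,0,0.1,0,0,0.8,0,0,0,0.1,0,0,0.8,0,0,0,0.1,0,0,0.6,0,0,0,0.1,0,0,0.4,0,0,0,0.1,0,0,0.2,0,0,0,0.1,0,0,0.1,0,0,0,0.1])

```text
t: 20.75
eef_pos: [0.4366, 0.3186, 0.0353]
tool_rot: [0.0, 1.0, 0.001, -0.0]
contact_force: [0.6, -0.2, 0.1]
gripper_width: 0.3
grasp_force: 29.6
```

jog_arm(moves=[0,0,0,0,0,0,0.1,0,0,0,0,0,0,0.1,0,0,0,0,0,0,0.1,0,0,0,0,0,0,0.1,0,0,0,0,0,0,0.1,0,0,0,0,0,0,0.1,0,0,0,0,0,0,0.1,0,0,0,0,0,0,0.1])

```text
t: 21.42
eef_pos: [0.4367, 0.3186, 0.0358]
tool_rot: [-0.0, 1.0, 0.001, 0.0]
contact_force: [0.1, -0.2, -0.2]
gripper_width: 0.299
grasp_force: 29.6
```

Run:
```python
from h import *
togo(.437,.319,.035);print(get_obs()['contact_force'])
T=cam("top");print(plane(T,(157.9,202.9),.07))
```

```text
t 21.42 at [0.4367 0.3186 0.0358] units [ 0.01 -0.02  0.04] turn [-0.     -0.0025  0.02  ] w 0.299 f 29.6
[ 0.12402081 -0.21270078 -0.18217434]
[0.5392416  0.32414397 0.07      ]
```

jog_arm(moves=[0,0,0.05,0,0,0,0.1,0,0,0,0,0,0,0.6,0,0,0,0,0,0,0.6,0,0,0,0,0,0,0.6,0,0,0,0,0,0,0.6,0,0,-0.3,0,0,0,0.6,0,0,-0.6,0,0,0,0.6,0,0,-1,0,0,0,0.6])

```text
t: 22.13
eef_pos: [0.4358, 0.3178, 0.0725]
tool_rot: [0.001, 1.0, 0.001, -0.001]
contact_force: [0.2, -0.2, -0.2]
gripper_width: 0.599
grasp_force: 0.0
```

jog_arm(moves=[0,0,-1,0,0,0,0.6,0,0,-1,0,0,0,0.6,0,0,-1,0,0,0,0.6,0.2,0,-1,0,0,0,0.6,0,0,-1,0,0,0,0.6,0,1,0,0,0,0,0.6,0,1,0,0,0,0,0.6,0,1,0,0,0,0,0.6])

```text
t: 22.8
eef_pos: [0.4409, 0.2584, 0.1744]
tool_rot: [-0.001, 1.0, 0.001, 0.001]
contact_force: [0.6, -0.8, -0.0]
gripper_width: 0.606
grasp_force: 0.0
```

jog_arm(moves=[0,1,0,0,0,0,0.6,0,1,0,0,0,0,0.6,0,1,0,0,0,0,0.6,0,1,0,0,0,0,0.6,0,1,0,0,0,0,0.6,0,1,0,0,0,0,0.6,0,1,0,0,0,0,0.6,0,1,0,0,0,0,0.6])

```text
t: 23.47
eef_pos: [0.441, 0.0978, 0.1739]
tool_rot: [-0.0, 1.0, 0.001, 0.001]
contact_force: [0.7, -0.4, -0.2]
gripper_width: 0.602
grasp_force: 0.0
```

jog_arm(moves=[0,1,0,0,0,0,0.6,0,1,0,0,0,0,0.6,0,1,0,0,0,0,0.6,0,1,0,0,0,0,0.6,0,1,0,0,0,0,0.6,0,1,0,0,0,0,0.6,0,1,0,0,0,0,0.6,0,1,0,0,0,0,0.6])

```text
t: 24.13
eef_pos: [0.4413, -0.0622, 0.1739]
tool_rot: [-0.0, 1.0, 0.001, 0.001]
contact_force: [-0.0, -0.0, 0.9]
gripper_width: 0.603
grasp_force: 0.0
```

jog_arm(moves=[0,1,0,0,0,0,0.6,0,1,0,0,0,0,0.6,0,1,0,0,0,0,0.6,0,1,0,0,0,0,0.6,0,0.95,0,0,0,0,0.6,0,0,0,0,0,0,0.6,0,0,0,0,0,0,0.6,0,0,0,0,0,0,0.6])

```text
t: 24.8
eef_pos: [0.4415, -0.1597, 0.1733]
tool_rot: [-0.0, 1.0, 0.001, 0.0]
contact_force: [0.2, 1.5, -0.0]
gripper_width: 0.6
grasp_force: 0.0
```

jog_arm(moves=[0,0,0,0,0,0,0.6,0,0,0,0,0,0,0.6,0,0,0,0,0,0,0.6,0,0,0,0,0,0,0.6,0,0,0,0,0,0,0.6,0,0,0,0,0,0,0.6,0,0,0,0,0,0,0.6,0,0,0,0,0,0,0.6])

```text
t: 25.47
eef_pos: [0.4414, -0.1604, 0.1727]
tool_rot: [-0.0, 1.0, 0.001, -0.0]
contact_force: [-0.1, 0.3, -0.2]
gripper_width: 0.603
grasp_force: 0.0
```

Run:
```python
from h import *
togo(.441,-.1605,.023)
S=cam("side"); print(blobs(S,'green'), proj(S,(.441,-.1605,.056)))
cv2.imwrite("pics/g.png",cv2.resize(S[0][140:300,220:360],(490,560)))
```

```text
t 25.47 at [ 0.4414 -0.1604  0.1727] units [-0.02  0.01  7.48] turn [-0.    0.    0.02] w 0.603 f 0.0
[([263.4, 178.4], [260, 175, 8, 8, 48]), ([272.0, 227.7], [267, 223, 10, 10, 73])] [273.00246501 228.35888085]
```

View pics/g.png

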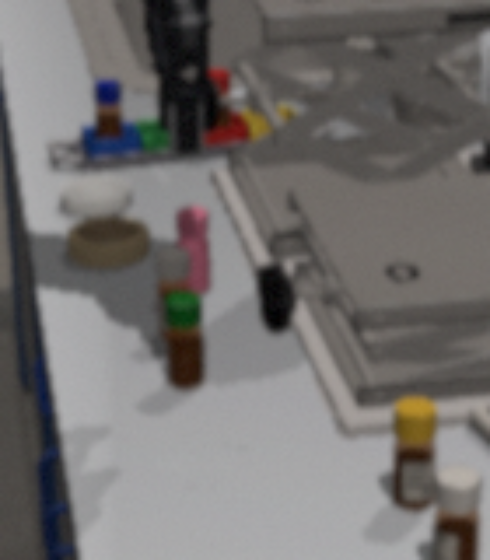

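The blue vial stands upright in the blue cup (crop 108,110), and green (182,340) is untouched. The jack knob (275,297) is close by, so I'll check its clearance first.

Run:
```python
from h import *
S=cam("side");T=cam("top");print(tri(S,(298.6,225),T,(320,227)))
```

```text
[ 0.50677212 -0.1432495   0.05070657]
```

jog_arm(moves=[0,0,1,0,0,0,0.6,0,0,1,0,0,0,0.6,0,0,1,0,0,0,0.6,0,0,1,0,0,0,0.6,0,0,1,0,0,0,0.6,0,0,1,0,0,0,0.6,0,0,0.9,0,0,0,0.6,0,0,0.5,0,0,0,0.6])

```text
t: 26.28
eef_pos: [0.4405, -0.1602, 0.023]
tool_rot: [-0.0, 1.0, 0.001, -0.001]
contact_force: [0.7, -0.6, 0.2]
gripper_width: 0.601
grasp_force: 0.0
```

jog_arm(moves=[0,0,0,0,0,0,0.6,0,0,0,0,0,0,0.6,0,0,0,0,0,0,0.1,0,0,0,0,0,0,0.1,0,0,0,0,0,0,0.1,0,0,0,0,0,0,0.1,0,0,0,0,0,0,0.1,0,0,0,0,0,0,0.1])

```text
t: 26.95
eef_pos: [0.4423, -0.1606, 0.0258]
tool_rot: [0.0, 1.0, 0.001, 0.001]
contact_force: [-1.3, 0.0, 7.0]
gripper_width: 0.299
grasp_force: 29.4
```

Run:
```python
from h import *
togo(.489,.323,.173)
```

```text
t 26.95 at [ 0.4423 -0.1606  0.0258] units [  2.38 -24.17  -7.37] turn [ 0.0075 -0.03    0.02  ] w 0.299 f 29.4
```

jog_arm(moves=[0,0,-0.5,0,0,0,0.1,0,0,-1,0,0,0,0.1,0,0,-1,0,0,0,0.1,0,0,-1,0,0,0,0.1,0,0,-1,0,0,0,0.1,0,0,-1,0,0,0,0.1,0,0,-1,0,0,0,0.1,0,-0.5,-1,0,0,0,0.1])

```text
t: 27.62
eef_pos: [0.4409, -0.152, 0.1765]
tool_rot: [0.0, 1.0, -0.001, 0.0]
contact_force: [1.0, -0.8, -1.3]
gripper_width: 0.298
grasp_force: 29.5
```

jog_arm(moves=[0,-1,0,0,0,0,0.1,0,-1,0,0,0,0,0.1,0,-1,0,0,0,0,0.1,0,-1,0,0,0,0,0.1,0,-1,0,0,0,0,0.1,0,-1,0,0,0,0,0.1,0,-1,0,0,0,0,0.1,0,-1,0,0,0,0,0.1])

```text
t: 28.28
eef_pos: [0.4408, 0.0104, 0.1755]
tool_rot: [0.0, 1.0, 0.001, 0.0]
contact_force: [0.4, -0.2, -0.3]
gripper_width: 0.298
grasp_force: 29.5
```

jog_arm(moves=[0,-1,0,0,0,0,0.1,0,-1,0,0,0,0,0.1,0,-1,0,0,0,0,0.1,0,-1,0,0,0,0,0.1,0,-1,0,0,0,0,0.1,0,-1,0,0,0,0,0.1,0,-1,0,0,0,0,0.1,0,-1,0,0,0,0,0.1])

```text
t: 28.95
eef_pos: [0.4406, 0.1703, 0.1754]
tool_rot: [0.0, 1.0, 0.001, 0.0]
contact_force: [0.0, -0.8, 0.5]
gripper_width: 0.294
grasp_force: 29.5
```

jog_arm(moves=[0,-1,0,0,0,0,0.1,0,-1,0,0,0,0,0.1,0,-1,0,0,0,0,0.1,0.4,-1,0,0,0,0,0.1,0.5,-1,0,0,0,0,0.1,0.5,-1,0,0,0,0,0.1,0.5,-1,0,0,0,0,0.1,0.5,-0.7,0,0,0,0,0.1])

```text
t: 29.62
eef_pos: [0.4886, 0.3255, 0.1755]
tool_rot: [-0.0, 1.0, 0.001, 0.0]
contact_force: [0.7, -0.8, -0.4]
gripper_width: 0.301
grasp_force: 29.5
```

jog_arm(moves=[0,0,0.8,0,0,0,0.1,0,0,0.8,0,0,0,0.1,0,0,0.8,0,0,0,0.1,0,0,0,0,0,0,0.1,0,0,0,0,0,0,0.1,0,0,0,0,0,0,0.1,0,0,0,0,0,0,0.1,0,0,0,0,0,0,0.1])

```text
t: 30.28
eef_pos: [0.4893, 0.324, 0.128]
tool_rot: [-0.001, 1.0, 0.001, 0.001]
contact_force: [0.1, 0.4, -0.9]
gripper_width: 0.297
grasp_force: 29.6
```

Run:
```python
from h import *
togo(.489,.323,.036)
```

```text
t 30.28 at [0.4893 0.324  0.128 ] units [-0.02  0.05  4.6 ] turn [-0.015  -0.0225  0.0175] w 0.297 f 29.6
```

jog_arm(moves=[0,0.05,0.8,0,0,0,0.1,0,0,0.8,0,0,0,0.1,0,0,0.8,0,0,0,0.1,0,0,0.8,0,0,0,0.1,0,0,0.6,0,0,0,0.1,0,0,0.4,0,0,0,0.1,0,0,0.25,0,0,0,0.1,0,0,0.1,0,0,0,0.1])

```text
t: 30.95
eef_pos: [0.4887, 0.3227, 0.0354]
tool_rot: [0.0, 1.0, 0.001, -0.0]
contact_force: [-0.6, -0.4, -1.0]
gripper_width: 0.298
grasp_force: 29.6
```

jog_arm(moves=[0,0,0,0,0,0,0.1,0,0,0,0,0,0,0.1,0,0,0,0,0,0,0.1,0,0,0,0,0,0,0.1,0,0,0,0,0,0,0.1,0,0,0,0,0,0,0.1,0,0,0,0,0,0,0.1,0,0,0,0,0,0,0.1])

```text
t: 31.62
eef_pos: [0.4887, 0.3227, 0.0358]
tool_rot: [-0.0, 1.0, 0.001, 0.0]
contact_force: [0.2, 0.2, -0.2]
gripper_width: 0.297
grasp_force: 29.6
```

Run:
```python
from h import *
togo(.489,.323,.036);print(get_obs()['contact_force'])
```

```text
t 31.62 at [0.4887 0.3227 0.0358] units [ 0.01 -0.02 -0.01] turn [-0.     -0.0025  0.02  ] w 0.297 f 29.6
[ 0.1655453   0.16103943 -0.24564023]
```

jog_arm(moves=[0,0,0,0,0,0,0.6,0,0,0,0,0,0,0.6,0,0,0,0,0,0,0.6,0,0,0,0,0,0,0.6,0,0,-0.3,0,0,0,0.6,0,0,-0.7,0,0,0,0.6,0,0,-1,0,0,0,0.6,0,0,-1,0,0,0,0.6])

```text
t: 32.28
eef_pos: [0.4883, 0.3224, 0.0963]
tool_rot: [0.0, 1.0, 0.001, -0.0]
contact_force: [0.5, 0.2, 0.2]
gripper_width: 0.6
grasp_force: 0.0
```

jog_arm(moves=[0,0,-1,0,0,0,0.6,0,0,-1,0,0,0,0.6,0,0,-1,0,0,0,0.6,-0.8,0,-1,0,0,0,0.6,-0.8,0,0,0,0,0,0.6,-0.8,0,0,0,0,0,0.6,0,1,0,0,0,0,0.6,0,1,0,0,0,0,0.6])

```text
t: 32.95
eef_pos: [0.4394, 0.2836, 0.1765]
tool_rot: [-0.0, 1.0, 0.003, 0.0]
contact_force: [0.5, -0.8, 0.8]
gripper_width: 0.597
grasp_force: 0.0
```

jog_arm(moves=[0,1,0,0,0,0,0.6,0,1,0,0,0,0,0.6,0,1,0,0,0,0,0.6,0,1,0,0,0,0,0.6,0,1,0,0,0,0,0.6,0,1,0,0,0,0,0.6,0,1,0,0,0,0,0.6,0,1,0,0,0,0,0.6])

```text
t: 33.62
eef_pos: [0.4409, 0.1217, 0.1762]
tool_rot: [-0.0, 1.0, 0.001, 0.0]
contact_force: [0.5, -0.3, 0.6]
gripper_width: 0.599
grasp_force: 0.0
```

jog_arm(moves=[0,1,0,0,0,0,0.6,0,1,0,0,0,0,0.6,0,1,0,0,0,0,0.6,0,1,0,0,0,0,0.6,0,1,0,0,0,0,0.6,0,1,0,0,0,0,0.6,0,1,0,0,0,0,0.6,0,1,0,0,0,0,0.6])

```text
t: 34.28
eef_pos: [0.4411, -0.0383, 0.1763]
tool_rot: [-0.0, 1.0, 0.001, 0.0]
contact_force: [0.6, -0.2, -0.6]
gripper_width: 0.602
grasp_force: 0.0
```

jog_arm(moves=[0,1,0,0,0,0,0.6,0,1,0,0,0,0,0.6,0,1,0,0,0,0,0.6,0,1,0,0,0,0,0.6,0,1,0,0,0,0,0.6,0,1,0,0,0,0,0.6,0,1,0,0,0,0,0.6,0,1,0,0,0,0,0.6])

```text
t: 34.95
eef_pos: [0.4414, -0.1983, 0.1762]
tool_rot: [0.0, 1.0, 0.001, 0.0]
contact_force: [1.4, 0.4, 0.1]
gripper_width: 0.597
grasp_force: 0.0
```

jog_arm(moves=[0.8,1,0,0,0,0,0.6,0.8,1,0,0,0,0,0.6,0.8,1,0,0,0,0,0.6,0.8,1,0,0,0,0,0.6,0.8,1,0,0,0,0,0.6,0.8,1,0,0,0,0,0.6,0.8,1,0,0,0,0,0.6,0,0.5,0,0,0,0,0.6])

```text
t: 35.62
eef_pos: [0.5562, -0.3491, 0.1761]
tool_rot: [0.001, 1.0, 0.001, 0.001]
contact_force: [0.3, 0.5, 1.0]
gripper_width: 0.597
grasp_force: 0.0
```

jog_arm(moves=[0,0,0,0,0,0,0.6,0,0,0,0,0,0,0.6,0,0,0,0,0,0,0.6,0,0,0,0,0,0,0.6,0,0,0,0,0,0,0.6,0,0,0,0,0,0,0.6,0,0,0,0,0,0,0.6,0,0,0,0,0,0,0.6])

```text
t: 36.28
eef_pos: [0.5536, -0.347, 0.1758]
tool_rot: [-0.0, 1.0, 0.001, 0.0]
contact_force: [0.4, 0.5, -0.3]
gripper_width: 0.596
grasp_force: 0.0
```

Run:
```python
from h import *
togo(.552,-.347,.023)
S=cam("side"); T=cam("top"); print(blobs(S,'yellow'), proj(S,(.5515,-.347,.056)))
cv2.imwrite("pics/i.png",np.hstack([cv2.resize(S[0][140:300,220:380],(400,400)),cv2.resize(T[0][160:270,120:230],(400,400))]))
```

```text
t 36.28 at [ 0.5536 -0.347   0.1758] units [-0.08  0.    7.64] turn [-0.     -0.0025  0.025 ] w 0.596 f 0.0
[([292.8, 175.1], [289, 172, 8, 8, 38]), ([338.0, 259.5], [333, 253, 11, 15, 142])] [338.28140595 259.89110643]
```

View pics/i.png

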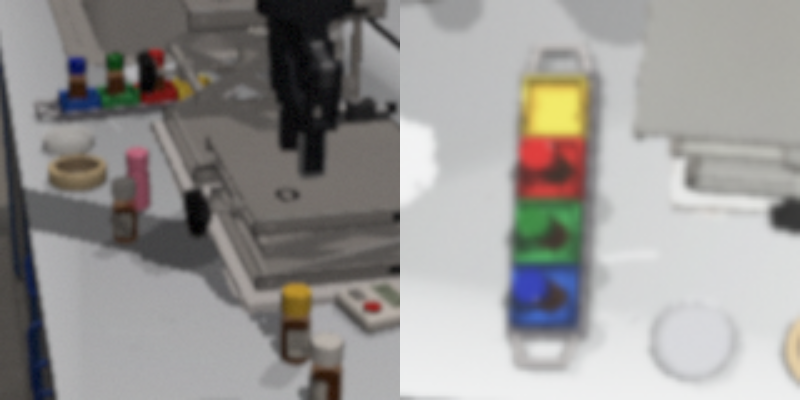

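Red, green and blue stand in their own cups (side-view crop 155, 115 and 77), and the white and yellow vials are undisturbed. Now grip yellow.

jog_arm(moves=[-0.08,0,1,0,0,0,0.6,0,0,1,0,0,0,0.6,0,0,1,0,0,0,0.6,0,0,1,0,0,0,0.6,0,0,1,0,0,0,0.6,0,0,1,0,0,0,0.6,0,0,1,0,0,0,0.6,0,0,0.6,0,0,0,0.6])

```text
t: 37.05
eef_pos: [0.5511, -0.3467, 0.0215]
tool_rot: [-0.001, 1.0, 0.001, -0.001]
contact_force: [-0.2, 0.4, 0.5]
gripper_width: 0.6
grasp_force: 0.0
```

jog_arm(moves=[0,0,0,0,0,0,0.6,0,0,0,0,0,0,0.6,0,0,0,0,0,0,0.1,0,0,0,0,0,0,0.1,0,0,0,0,0,0,0.1,0,0,0,0,0,0,0.1,0,0,0,0,0,0,0.1,0,0,0,0,0,0,0.1])

```text
t: 37.72
eef_pos: [0.5531, -0.3478, 0.0253]
tool_rot: [0.001, 1.0, 0.001, 0.001]
contact_force: [-0.1, 0.8, 7.6]
gripper_width: 0.302
grasp_force: 29.4
```

Run:
```python
from h import *
togo(.593,.331,.175)
```

```text
t 37.72 at [ 0.5531 -0.3478  0.0253] units [  2.06 -33.93  -7.52] turn [ 0.0175 -0.0325  0.02  ] w 0.302 f 29.4
```

jog_arm(moves=[0,0,-0.5,0,0,0,0.1,0,0,-1,0,0,0,0.1,0,0,-1,0,0,0,0.1,0,0,-1,0,0,0,0.1,0,0,-1,0,0,0,0.1,0,0,-1,0,0,0,0.1,0,0,-1,0,0,0,0.1,0,0,-1,0,0,0,0.1])

```text
t: 38.38
eef_pos: [0.5517, -0.3472, 0.1754]
tool_rot: [0.0, 1.0, 0.001, 0.0]
contact_force: [0.3, -0.6, -0.5]
gripper_width: 0.304
grasp_force: 29.5
```

jog_arm(moves=[-0.8,-1,0,0,0,0,0.1,-0.8,-1,0,0,0,0,0.1,-0.8,-1,0,0,0,0,0.1,-0.8,-1,0,0,0,0,0.1,-0.8,-1,0,0,0,0,0.1,-0.8,-1,0,0,0,0,0.1,-0.8,-1,0,0,0,0,0.1,0,-1,0,0,0,0,0.1])

```text
t: 39.05
eef_pos: [0.4361, -0.187, 0.1739]
tool_rot: [0.0, 1.0, -0.0, -0.001]
contact_force: [-0.4, 0.3, -1.5]
gripper_width: 0.299
grasp_force: 29.6
```

jog_arm(moves=[0,-1,0,0,0,0,0.1,0,-1,0,0,0,0,0.1,0,-1,0,0,0,0,0.1,0,-1,0,0,0,0,0.1,0,-1,0,0,0,0,0.1,0,-1,0,0,0,0,0.1,0,-1,0,0,0,0,0.1,0,-1,0,0,0,0,0.1])

```text
t: 39.72
eef_pos: [0.4394, -0.0266, 0.1744]
tool_rot: [0.0, 1.0, 0.001, 0.0]
contact_force: [-0.4, 0.6, -0.9]
gripper_width: 0.3
grasp_force: 29.6
```

jog_arm(moves=[0,-1,0,0,0,0,0.1,0,-1,0,0,0,0,0.1,0,-1,0,0,0,0,0.1,0,-1,0,0,0,0,0.1,0,-1,0,0,0,0,0.1,0,-1,0,0,0,0,0.1,0,-1,0,0,0,0,0.1,0,-1,0,0,0,0,0.1])

```text
t: 40.38
eef_pos: [0.4392, 0.1333, 0.1743]
tool_rot: [0.0, 1.0, 0.001, 0.0]
contact_force: [0.8, -0.7, -0.7]
gripper_width: 0.299
grasp_force: 29.6
```

jog_arm(moves=[0,-1,0,0,0,0,0.1,0,-1,0,0,0,0,0.1,0,-1,0,0,0,0,0.1,0,-1,0,0,0,0,0.1,0,-1,0,0,0,0,0.1,0,-1,0,0,0,0,0.1,0,-1,0,0,0,0,0.1,0.5,-1,0,0,0,0,0.1])

```text
t: 41.05
eef_pos: [0.4475, 0.2935, 0.1743]
tool_rot: [0.0, 1.0, 0.001, -0.0]
contact_force: [0.5, 0.0, -0.1]
gripper_width: 0.298
grasp_force: 29.6
```

jog_arm(moves=[0.9,-1,0,0,0,0,0.1,1,-0.9,0,0,0,0,0.1,1,0,0,0,0,0,0.1,1,0,0,0,0,0,0.1,1,0,0,0,0,0,0.1,1,0,0,0,0,0,0.1,0.8,0,0,0,0,0,0.1,0.4,0,0,0,0,0,0.1])

```text
t: 41.72
eef_pos: [0.5932, 0.3297, 0.1741]
tool_rot: [0.0, 1.0, -0.0, 0.001]
contact_force: [0.7, -0.5, 0.5]
gripper_width: 0.301
grasp_force: 29.6
```

jog_arm(moves=[0,0,0.8,0,0,0,0.1,0,0,0.8,0,0,0,0.1,0,0,0.6,0,0,0,0.1,0,0,0,0,0,0,0.1,0,0,0,0,0,0,0.1,0,0,0,0,0,0,0.1,0,0,0,0,0,0,0.1,0,0,0,0,0,0,0.1])

```text
t: 42.38
eef_pos: [0.5915, 0.3312, 0.1308]
tool_rot: [-0.0, 1.0, 0.001, 0.001]
contact_force: [1.3, -0.2, 0.0]
gripper_width: 0.302
grasp_force: 29.6
```

Run:
```python
from h import *
togo(.593,.331,.0355)
```

```text
t 42.38 at [0.5915 0.3312 0.1308] units [0.07 0.01 4.77] turn [-0.0125 -0.0225  0.02  ] w 0.302 f 29.6
```

jog_arm(moves=[0.06,0,0.8,0,0,0,0.1,0,0,0.8,0,0,0,0.1,0,0,0.8,0,0,0,0.1,0,0,0.8,0,0,0,0.1,0,0,0.6,0,0,0,0.1,0,0,0.5,0,0,0,0.1,0,0,0.3,0,0,0,0.1,0,0,0.15,0,0,0,0.1])

```text
t: 43.05
eef_pos: [0.5921, 0.3307, 0.0341]
tool_rot: [0.0, 1.0, 0.001, -0.0]
contact_force: [-4.4, -1.6, 20.4]
gripper_width: 0.298
grasp_force: 31.8
```

jog_arm(moves=[0,0,0,0,0,0,0.1,0,0,0,0,0,0,0.1,0,0,0,0,0,0,0.1,0,0,0,0,0,0,0.1,0,0,0,0,0,0,0.1,0,0,0,0,0,0,0.1,0,0,0,0,0,0,0.1,0,0,0,0,0,0,0.1])

```text
t: 43.72
eef_pos: [0.5923, 0.3308, 0.0348]
tool_rot: [-0.0, 1.0, 0.001, 0.0]
contact_force: [-0.8, -0.0, 0.3]
gripper_width: 0.302
grasp_force: 29.5
```

Run:
```python
from h import *
togo(.593,.331,.0355);print(get_obs()['contact_force'])
```

```text
t 43.72 at [0.5923 0.3308 0.0348] units [ 0.03 -0.01 -0.04] turn [-0.     -0.0025  0.02  ] w 0.302 f 29.5
[-0.83567269 -0.02655598  0.3448072 ]
```

The vial touched the cup floor and settled. Release and withdraw.

jog_arm(moves=[0,0,0,0,0,0,0.6,0,0,0,0,0,0,0.6,0,0,0,0,0,0,0.6,0,0,0,0,0,0,0.6,0,0,-0.3,0,0,0,0.6,0,0,-0.7,0,0,0,0.6,0,0,-1,0,0,0,0.6,0,0,-1,0,0,0,0.6])

```text
t: 44.38
eef_pos: [0.5922, 0.3308, 0.0962]
tool_rot: [-0.0, 1.0, 0.001, -0.0]
contact_force: [0.5, 0.7, -0.1]
gripper_width: 0.6
grasp_force: 0.0
```

jog_arm(moves=[0,0,-1,0,0,0,0.6,0,0,-1,0,0,0,0.6,0,0,-1,0,0,0,0.6,0,0,-1,0,0,0,0.6,-1,0,0,0,0,0,0.6,-1,0,0,0,0,0,0.6,-1,0,0,0,0,0,0.6,-1,0,0,0,0,0,0.6])

```text
t: 45.05
eef_pos: [0.5116, 0.3308, 0.1763]
tool_rot: [-0.0, 1.0, 0.001, 0.001]
contact_force: [0.1, 0.2, -0.2]
gripper_width: 0.596
grasp_force: 0.0
```

jog_arm(moves=[-1,0,0,0,0,0,0.6,-1,0,0,0,0,0,0.6,-1,0,0,0,0,0,0.6,-0.6,1,0,0,0,0,0.6,0,1,0,0,0,0,0.6,0,1,0,0,0,0,0.6,0,1,0,0,0,0,0.6,0,1,0,0,0,0,0.6])

```text
t: 45.72
eef_pos: [0.4405, 0.23, 0.1762]
tool_rot: [-0.0, 1.0, 0.001, 0.001]
contact_force: [0.8, -0.6, -1.0]
gripper_width: 0.602
grasp_force: 0.0
```

jog_arm(moves=[0,1,0,0,0,0,0.6,0,1,0,0,0,0,0.6,0,1,0,0,0,0,0.6,0,1,0,0,0,0,0.6,0,1,0,0,0,0,0.6,0,1,0,0,0,0,0.6,0,1,0,0,0,0,0.6,0,1,0,0,0,0,0.6])

```text
t: 46.38
eef_pos: [0.441, 0.0698, 0.1761]
tool_rot: [-0.0, 1.0, 0.001, 0.001]
contact_force: [0.3, -1.3, -0.3]
gripper_width: 0.605
grasp_force: 0.0
```

jog_arm(moves=[0,1,0,0,0,0,0.6,0,1,0,0,0,0,0.6,0,1,0,0,0,0,0.6,0,1,0,0,0,0,0.6,0,0,0,0,0,0,0.6,0,0,0,0,0,0,0.6,0,0,0,0,0,0,0.6,0,0,0,0,0,0,0.6])

```text
t: 47.05
eef_pos: [0.441, -0.0083, 0.1753]
tool_rot: [-0.0, 1.0, 0.002, 0.001]
contact_force: [-1.1, -0.2, -0.2]
gripper_width: 0.602
grasp_force: 0.0
```

Run:
```python
from h import *
S=cam("side"); T=cam("top")
cv2.imwrite("pics/j.png",np.hstack([cv2.resize(S[0][140:320,220:400],(400,400)),cv2.resize(T[0][160:270,120:230],(400,400))]))
for k,p in (('y',(.593,.331)),('r',(.541,.327)),('g',(.489,.323)),('b',(.437,.319))): print(k,'cap centre expected crop px',((proj(T,(*p,.075))-[120,160])*400/110).round())
```

```text
y cap centre expected crop px [136.  88.]
r cap centre expected crop px [133. 152.]
g cap centre expected crop px [129. 217.]
b cap centre expected crop px [125. 284.]
```

View pics/j.png

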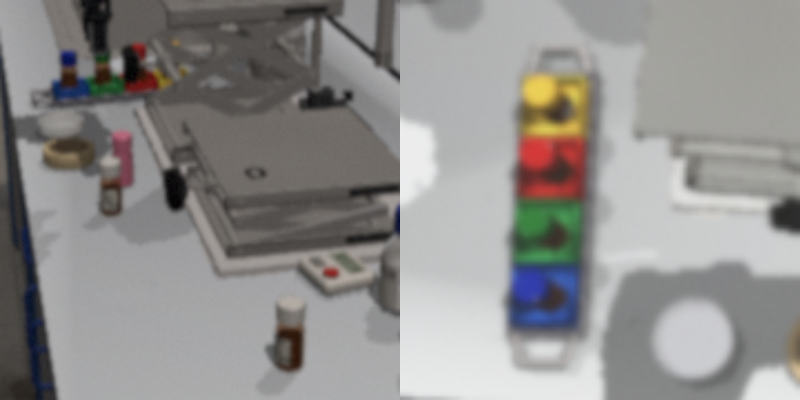

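All four caps lie within about 5 mm of where they should project (crop 540,90; 537,153; green; 532,285). Both white vials are standing in place. Handing in.

```bash
python3 -c "
from station import *
print(hand_in())"
```

```text
the job is handed in; nothing more can be done
None
```

The red, yellow, green and blue vials each stand upright in the cup of their own colour, both white-capped vials are untouched, and the job was handed in at about 47 s (no verdict came back).

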